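Put two microscope objectives back into their storage rack

TASK

Put the yellow-banded microscope objective into the yellow-framed pocket of the white storage rack and the green-banded one into the green-framed pocket, each standing upright on the pocket's floor. They are optics: lower each one down, never letting it fall more than a couple of centimetres. Leave the red-banded objective where it stands.

Things in the scene. Friction and masses are not known exactly. Their poses are not given: they have to be found in the camera images.
- obj_yellow_center (a point): centre, half-way up, of the yellow-banded microscope objective standing upright and loose on the bench (z up, lens up), 60 mm tall, about 160 g: a steel cylinder 32 mm in diameter up to 40 mm above its flat underside, then a yellow band 30 mm in diameter (40 to 48 mm up), then a narrower steel nose. This point is 30 mm above the underside.
- obj_green_center (a point): centre, half-way up, of the green-banded microscope objective standing upright and loose on the bench (z up, lens up), 60 mm tall, about 160 g: a steel cylinder 32 mm in diameter up to 40 mm above its flat underside, then a green band 30 mm in diameter (40 to 48 mm up), then a narrower steel nose. This point is 30 mm above the underside.
- obj_red_center (a point): centre, half-way up, of the red-banded microscope objective standing upright and loose on the bench (z up, lens up), 60 mm tall, about 160 g: a steel cylinder 32 mm in diameter up to 40 mm above its flat underside, then a red band 30 mm in diameter (40 to 48 mm up), then a narrower steel nose. This point is 30 mm above the underside. It is not needed: leave it.
- rack: white rack fixed to the bench, 190 (x) by 76 (y) by 30 mm high, any yaw; origin at the centre of its underside, on the bench, z up. Two round pockets open upward, 46 mm wide, 18 mm deep (floor 12 mm above the bench): yellow frame and floor, centred at x = +55 mm, y = 0 in the rack frame; green frame and floor at x = -55 mm, y = 0. An objective in a pocket has its centre 42 mm above the bench.
There are look-alikes about, which are no part of the job. Of the things like the rack, leave any that is blue; of the rest the smaller one is meant. What is shaped like the part that bears obj_green_center but orange is not meant.

How it is judged (in metres and radians):
At the end, for the whole second after the job is handed in: The yellow-banded objective stands in the yellow-framed pocket and the green-banded one in the green-framed pocket: centre within 15 mm of the pocket's centre along each rack axis, within 6 mm of the height it has when standing on the pocket's floor, tilted less than 10 degrees (x of obj_yellow_center in the frame of rack between 0.04 and 0.07 m and y of obj_yellow_center in the frame of rack between -0.015 and 0.015 m and z of obj_yellow_center in the frame of rack between 0.036 and 0.048 m and angle between each of obj_yellow_center, obj_green_center's own z axis and vertical below 0.175 rad and x of obj_green_center in the frame of rack between -0.07 and -0.04 m and y of obj_green_center in the frame of rack between -0.015 and 0.015 m and z of obj_green_center in the frame of rack between 0.036 and 0.048 m); the robot touches nothing.
It fails at once if the yellow-banded objective falls freely by more than about 30 mm (faster than 0.8 m/s while not held) (linear speed of obj_yellow above 0.8 m/s and contact force between the fingers and obj_yellow below 0.05 N).
It fails at once if the green-banded objective falls freely by more than about 30 mm (faster than 0.8 m/s while not held) (linear speed of obj_green above 0.8 m/s and contact force between the fingers and obj_green below 0.05 N).
It fails at once if the red-banded objective is moved by more than 30 mm (distance of obj_red_center from where it was at the start of the episode above 0.03 m).
It also fails if it takes over 64 s, if anything falls off the work surface, if the arm or the gripper's body presses on something with over 40 N, if the wrist force passes 120 N, or if a joint passes its speed limit or range.

ROBOT

A 7-joint arm with a two-finger parallel gripper is mounted at the origin on the work surface. World frame = base frame: x ahead of the robot, y to its left, z up, the work surface at z = 0. Lengths are in mm, angles in rad, forces in N, time in s.
With the tool pointing down it reaches from about 400 to 900 mm from the base axis. Payload 5.5 kg.
Tool frame: the origin (TCP) lies at the very end of the fingers, on their centre line; the grasp point (between the pads) lies 19 mm behind it; z points along the fingers, y is the line along which they close (so a half turn about z gives the same grasp; the last joint's range is limited). The gripper opens to 92 mm and grips with 3 to 60 N. Pads are 19 mm wide; open, the fingers measure 130 mm over their backs; the gripper's body (75 mm by 190 mm) begins 47 mm behind the grasp point.
Start: joints at [0.263, 0.501, -0.427, 1.55, 0.221, 1.138, -0.21], TCP at [650, 0.037, 226.729] pointing down, gripper open.
Joint ranges: [-2.88, 2.88], [-0.31, 2.03], [-1.54, 1.56], [0.2, 2.42], [-1.41, 4.55], [0.19, 2.02], [-2.57, 2.57]. Speed limits (rad/s): [2.57, 2.57, 3.14, 3.14, 3.14, 3.14, 3.14].

INTERFACE

Orientations are given as a unit quaternion [w, x, y, z].
In Python, from workcell import r, viewer gives the robot as it stands. The module is installed in compiled form; this text tells all that it offers. Calls block until the motion is done:
- r.move_pose(position, orientation): joint-space move of the TCP to a pose.
- r.move_linear(position, speed=150, rot=None): straight line of the TCP; rot=None keeps the orientation; speed is the mean speed in mm/s.
- r.movej(angles): joint-space move.
- r.move_gripper(opening): opening from 0.0 (shut) to 1.0 (fully open); the grip force is fixed at half the most; returns when the fingers have stopped.
- r.sleep(seconds).
- r.ik(position, orientation): joint angles nearest the present ones, or None.
- r.observe(): the state.
- viewer.camera(name): name is "scene" or "side" or "wrist"; returns (picture, depth): 384x512x3 uint8, red, green, blue; 384x512 float32, mm along the optical axis (not along the pixel's ray), 0 where there is no reading.
- viewer.calibration(name): a dict with "fx", "fy", "cx", "cy" (pixels), "rvec" (rotation vector, rad) and "tvec" (3), from world to camera coordinates, as OpenCV has them; the wrist camera has in their place "tool_from_camera" (4x4, takes a point from camera to tool coordinates, whose origin is the TCP and whose axes are the flange's). Camera axes: x right, y down, z forward; pixel columns grow to the right and rows downward; lengths in mm; the calibration is good to about 2 mm. A picture is of the moment at which its call begins: read the wrist's pose just before it. calibration takes no time and is no camera call.
A pose or a line that the arm cannot do raises r.PlanningError and nothing moves.
- r.finish_job(): hands the job in; it is judged then, once.
The state is a dict: "time": time; "qpos": joint angles; "joint_velocities": joint speeds; "joint_torque": joint torques, N m; "position": TCP position; "eef_rot": TCP orientation; "force": force on the tool from outside, world axes, zero at the start; "moment": the same for the moment, N m; "finger_gap": opening from 0.0 (shut) to 1.0 (fully open); "grip_force": force on a finger pad.
Only numpy, scipy, OpenCV 4.12 (cv2) and the standard library are available. Lean on these libraries where they do the work, as an engineer would, in place of code of your own. Each camera call takes 0.05 s, during which the arm holds its last target. There are 200 camera calls.

## Working session

There is one attempt and no reset: what is moved stays moved. The work goes in short steps, each a Python script; the robot and the scene stay as the last script left them, time stands still between calls to the robot, and variables do not carry over. Pictures are saved under pics/ and viewed, at most 10 in all, crops included, and the job is handed in when it is done.

```bash
mkdir -p pics; cat > h.py <<'E'
import numpy as np, cv2
from scipy.spatial.transform import Rotation as R
from workcell import r, viewer
def cloud(name):
    s=r.observe(); im,d=viewer.camera(name); c=viewer.calibration(name)
    v,u=np.mgrid[:d.shape[0],:d.shape[1]]
    P=np.stack([(u-c['cx'])/c['fx']*d,(v-c['cy'])/c['fy']*d,d],-1).astype(float)
    if name=='wrist':
        T=np.array(c['tool_from_camera']); P=P@T[:3,:3].T+T[:3,3]
        q=s['eef_rot']; P=P@R.from_quat([q[1],q[2],q[3],q[0]]).as_matrix().T+np.array(s['position'])
    else:
        M=R.from_rotvec(np.ravel(c['rvec'])).as_matrix(); P=(P-np.ravel(c['tvec']))@M
    P[d<=0]=np.nan
    return im,P
def save(n,im): cv2.imwrite(f'pics/{n}.png',im[...,::-1])
E
python3 - <<'E'
from h import *
a,P=cloud('scene'); b,Q=cloud('side')
np.savez('s0.npz',a=a,P=P,b=b,Q=Q)
save('scene0',a); save('side0',b); s=r.observe(); print(s['eef_rot'],s['time'])
E
```

```text
[-6.55339555e-04  7.07092422e-01  7.07120581e-01 -6.00418911e-04] 0.1
```

View pics/scene0.png

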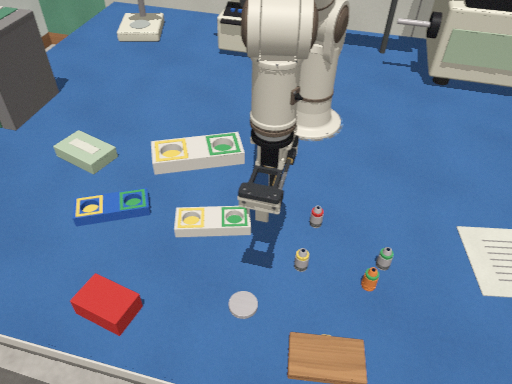

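View pics/side0.png

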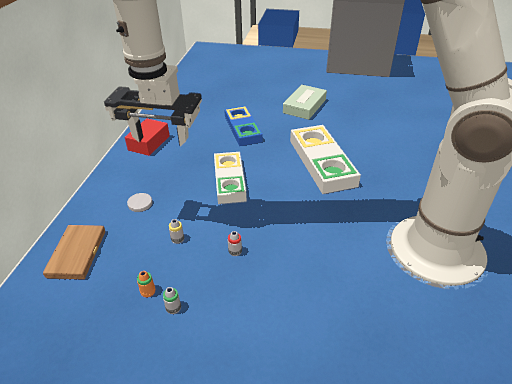

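Scene picture:
- **Racks:** large white (198,152), small white (213,221), blue (112,207). I want the small white one.
- **Objectives:** yellow (302,258), red (317,215), steel with green band (385,257), and an orange-bodied look-alike (371,278). I want (302,258) and (385,257).

Next I measure them and check the choice in a close crop.

```bash
python3 - <<'E'
from h import *
z=np.load('s0.npz'); a=z['a']
save('crop',cv2.resize(a[180:300,160:410],(800,384),interpolation=cv2.INTER_CUBIC))
for k,im,S in(('scene',a,[('y',302,258),('r',317,215),('g',385,257),('o',371,278)]),('side',z['b'],[('y',177,231),('r',235,243),('g',172,300),('o',147,284)])):
    P=z['P' if k=='scene' else 'Q']
    for n,u,v in S:
        W=P[v-20:v+20,u-20:u+20].reshape(-1,3)
        c=P[v,u]; 
        W=W[(W[:,2]>15)&(W[:,2]<75)&(np.hypot(*(W[:,:2]-c[:2]).T)<28)]
        print(k,n,len(W),((np.nanmin(W,0)+np.nanmax(W,0))/2).round(),np.nanmin(W,0).round(),np.nanmax(W,0).round())
    for n,(u,v) in (('small',(213,221)),('big',(198,152))) if k=='scene' else (('small',(229,178)),('big',(325,157))):
        H=np.abs(P[...,2]-30)<6
        H=H.astype(np.uint8); _,L=cv2.connectedComponents(H)
        w=L[v-6:v+7,u-6:u+7]; l=np.bincount(w[w>0]).argmax()
        X=P[L==l][:,:2].astype(np.float32); print(k,n,len(X),cv2.minAreaRect(X),np.nanmedian(P[L==l][:,2]))
E
```

```text
scene y 224 [616.  82.  38.] [602.  66.  15.] [630.  97.  60.]
scene r 186 [469.  94.  38.] [454.  79.  15.] [484. 110.  61.]
scene g 233 [559. 270.  38.] [544. 254.  15.] [574. 286.  60.]
scene o 251 [627. 240.  38.] [612. 225.  15.] [642. 256.  61.]
scene small 1321 ((543.8323364257812, -161.1798858642578), (82.37744903564453, 190.20448303222656), 17.59077262878418) 27.72725775861384
scene big 281 ((340.292236328125, -270.4197998046875), (12.441702842712402, 266.3800048828125), 26.87449073791504) 30.046737367657084Traceback (most recent call last):
  File "<stdin>", line 10, in <module>
    res = np.fmin.reduce(a, axis=axis, out=out, **kwargs)
ValueError: zero-size array to reduction operation fmin which has no identity
```

View pics/crop.png

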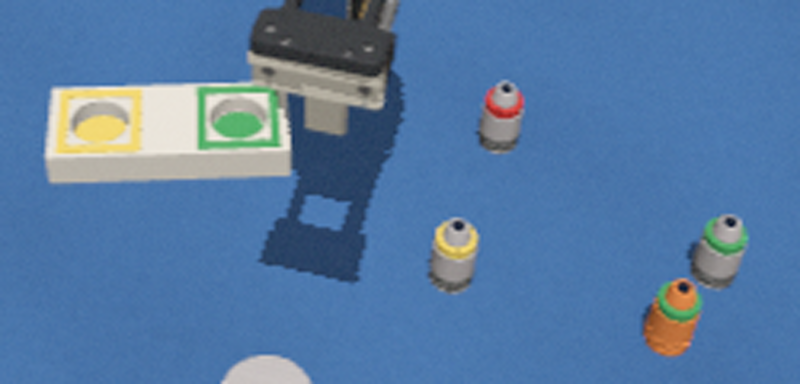

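The crop confirms it: small white rack (190 mm long) with the yellow pocket at the low-y end, and the yellow and green steel objectives stand apart from the orange one. Next, closer wrist looks over the rack and over the yellow objective.

```bash
cat >> h.py <<'E'
def quat(phi):
    q=(R.from_euler('z',phi,degrees=True)*R.from_quat([2**-.5,2**-.5,0,0])).as_quat(); return [q[3],q[0],q[1],q[2]]
def ring(P,c,lo,hi,rad=26):
    W=P.reshape(-1,3); W=W[(W[:,2]>lo)&(W[:,2]<hi)&(np.hypot(W[:,0]-c[0],W[:,1]-c[1])<rad)]
    return len(W),((W.min(0)+W.max(0))/2).round(1),(W.max(0)-W.min(0)).round(1),W.max(0)[2].round(1)
def look(x,y,z=230,phi=0):
    T=np.array(viewer.calibration('wrist')['tool_from_camera'])
    f=(R.from_euler('z',phi,degrees=True)*R.from_quat([2**-.5,2**-.5,0,0])).as_matrix()
    # aim optical axis at (x,y,40)
    o=f@T[:3,3]; d=f@T[:3,2]; h=z+o[2]-40; off=o+d*(h/-d[2])
    r.move_pose([x-off[0],y-off[1],z],quat(phi)); r.sleep(.3); return cloud('wrist')
E
python3 - <<'E'
from h import *
print(np.round(viewer.calibration('wrist')['tool_from_camera'],2))
im,P=look(544,-161,260,0); save('wrack',im); np.savez('w1.npz',im=im,P=P)
H=(np.abs(P[...,2]-30)<5); X=P[H][:,:2].astype(np.float32); print(len(X),cv2.minAreaRect(X),np.median(P[H][:,2]))
im2,P2=look(616,82,230,0); np.savez('w2.npz',im=im2,P=P2); save('wy',im2)
print(ring(P2,(616,82),20,75),ring(P2,(616,82),38,75),r.observe()['time'])
E
```

```text
[[ 0.0000e+00 -9.6000e-01 -2.8000e-01  7.7270e+01]
 [ 1.0000e+00  0.0000e+00 -0.0000e+00 -1.2000e-01]
 [ 0.0000e+00 -2.8000e-01  9.6000e-01 -1.5795e+02]
 [ 0.0000e+00  0.0000e+00  0.0000e+00  1.0000e+00]]
7435 ((424.5372314453125, -255.6295166015625), (359.9143981933594, 297.7171936035156), 18.15512466430664) 30.10856053267861
(642, array([612.5,  83.4,  41.3]), array([30.9, 30.6, 42. ]), np.float64(62.3)) (557, array([612.6,  83.2,  50.3]), array([29.9, 30.1, 24. ]), np.float64(62.3)) 2.4917
```

View pics/wrack.png

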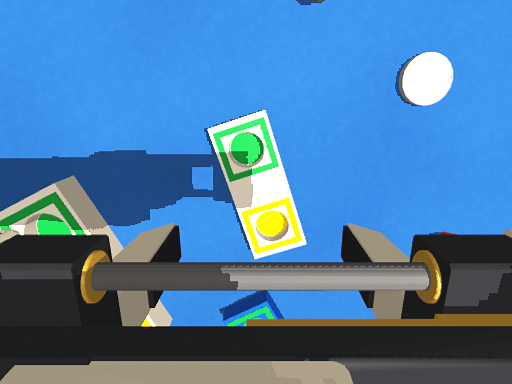

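View pics/wy.png

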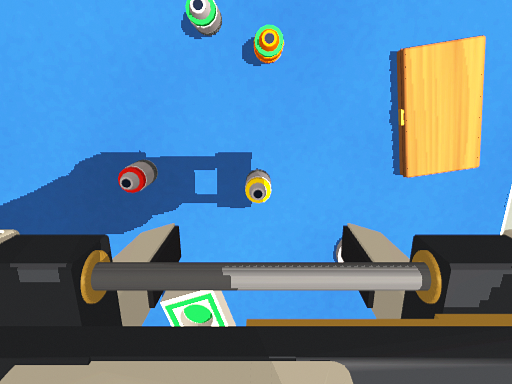

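The rack fills (210..305, 110..258) px in the first wrist view, with the green pocket at (246,149) and the yellow at (272,223). In the second view the yellow objective stands alone at (258,187). Now I fit the rack from the saved view and pick the yellow.

```bash
python3 - <<'E'
from h import *
z=np.load('w1.npz'); P=z['P']; im=z['im'].astype(int)
H=(np.abs(P[...,2]-30)<5).astype(np.uint8); H[:,:205]=0; H[:,308:]=0; H[:105]=0; H[259:]=0
X=P[H>0][:,:2].astype(np.float32); print(len(X),cv2.minAreaRect(X))
# floors
hsv=cv2.cvtColor(z['im'],cv2.COLOR_RGB2HSV)
for n,lo,hi,(u,v) in(('y',20,35,(272,223)),('g',45,85,(246,149))):
    m=(hsv[...,0]>=lo)&(hsv[...,0]<=hi)&(hsv[...,1]>90); m[:v-40]=0;m[v+40:]=0;m[:,:u-40]=0;m[:,u+40:]=0
    F=P[m&(np.abs(P[...,2]-30)<4)]; print(n,len(F),cv2.minAreaRect(F[:,:2].astype(np.float32)))
# pick yellow
r.move_pose([612.5,83.4,100],quat(0)); r.move_linear([612.5,83.4,22],speed=120)
r.move_gripper(0.25); r.sleep(.2); s=r.observe(); print(s['finger_gap'],s['grip_force'],s['force'],s['time'],s['position'])
E
```

```text
6217 ((542.5906372070312, -160.36749267578125), (76.19795227050781, 190.24803161621094), 18.156143188476562)
y 888 ((559.3934936523438, -213.0423583984375), (68.20051574707031, 67.17979431152344), 18.131263732910156)
g 1053 ((525.6635131835938, -108.4696044921875), (67.29979705810547, 65.80451965332031), 18.160287857055664)
0.3361293036203724 29.9983549118042 [ 0.7435326   0.60635931 -1.18239882] 5.0583 [612.62362582  83.40447111  22.00469624]
```

Grip gap is 31 mm, as expected, and the frames lie 110 mm apart. Placing the yellow, then looking over the green.

```bash
python3 - <<'E'
from h import *
r.move_linear([612.5,83.4,130],speed=150); print('gap',r.observe()['finger_gap'])
p=[559.7,-212.7]
r.move_pose([*p,120],quat(18.2)); r.move_linear([*p,55],speed=100); r.move_linear([*p,34.5],speed=40)
s=r.observe(); print(s['finger_gap'],s['force'],s['position'])
r.move_gripper(0.65); r.sleep(.2); r.move_linear([*p,130],speed=150)
im,P=look(559,-205,230,18.2); save('wplace',im); print(ring(P,p,45,90),ring(P,p,54,90))
im,P=look(559,270,230,0); save('wg',im); np.savez('w3.npz',im=im,P=P)
print(ring(P,(559,270),38,75),ring(P,(627,240),38,75),r.observe()['time'])
E
python3 -c "
import cv2,numpy as np
cv2.imwrite('pics/both.png',cv2.resize(np.hstack([cv2.imread('pics/wplace.png'),cv2.imread('pics/wg.png')]),(800,300)))"
```

```text
gap 0.33962918227705596
0.3412903523422338 [ 0.19501977 -0.20680146 -1.22211593] [ 559.55687344 -212.61967792   34.15127887]
(628, array([ 559.3, -212.4,   59.6]), array([30.3, 30.6, 29. ]), np.float64(74.1)) (534, array([ 559.8, -212.9,   64.1]), array([29.2, 29.7, 20. ]), np.float64(74.1))
(559, array([556.4, 272.3,  50.6]), array([29.8, 29.7, 25.1]), np.float64(63.1)) (539, array([624.3, 243.3,  49.9]), array([30.5, 30.1, 23.7]), np.float64(61.8)) 13.1333
```

View pics/both.png

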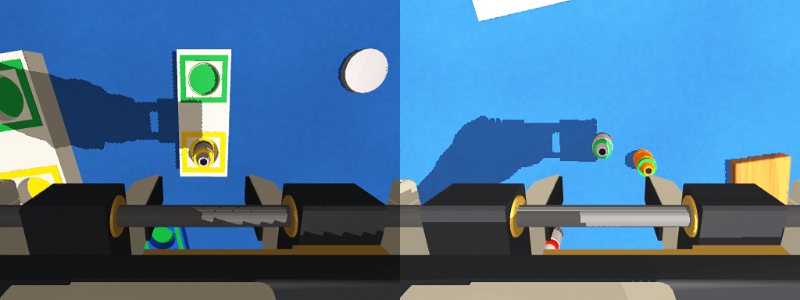

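The left half shows the yellow standing centred in its pocket at (203,150). The right half shows the green at (601,147) and the orange look-alike at (645,163). I grasp with the fingers closing at right angles to the line between those two.

```bash
python3 - <<'E'
from h import *
g=[556.4,272.3]; p=[525.4,-108.1]
phi=67 if r.ik([*g,22],quat(67)) is not None else -113
print(phi)
r.move_pose([*g,110],quat(phi)); r.move_linear([*g,22],speed=120); r.move_gripper(0.25); r.sleep(.2)
s=r.observe(); print(s['finger_gap'],s['grip_force'],s['position'])
assert .28<s['finger_gap']<.4
r.move_linear([*g,140],speed=150); print(r.observe()['finger_gap'])
r.move_pose([*p,140],quat(18.2)); r.move_linear([*p,55],speed=100); r.move_linear([*p,34.5],speed=40)
s=r.observe(); print(s['finger_gap'],s['force'],s['position'])
r.move_gripper(0.65); r.sleep(.2); r.move_linear([*p,150],speed=150)
im,P=look(542,-150,260,18.2); save('wend',im)
print(ring(P,p,54,90),ring(P,(559.7,-212.7),54,90),r.observe()['time'])
E
```

```text
67
0.3439897782272667 30.000945031642914 [556.47312855 271.64098274  22.33469504]
0.34066632661704754
0.33662953962330333 [-0.84368907 -1.36460567  1.46282054] [ 524.88848128 -108.19242794   34.30499444]
(492, array([ 524.6, -107.5,   64. ]), array([29.2, 29.1, 19.6]), np.float64(73.8)) (415, array([ 559.8, -212.8,   64. ]), array([29.3, 29.3, 19.8]), np.float64(73.9)) 22.4083
```

View pics/wend.png

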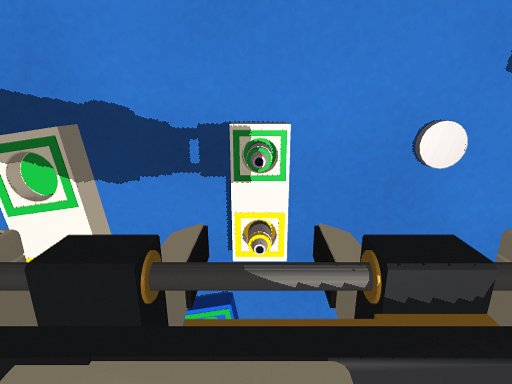

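Both stand upright in the matching pockets, green at (260,158) and yellow at (260,238), with the gripper clear.

```bash
python3 -c "
from h import *
print(r.finish_job())"
```

```text
the job is handed in; nothing more can be done
None
```

The job is handed in: the last camera check showed the yellow and green objectives upright in their matching pockets, within about 1 mm of centre, at 22 s; the red one was not touched, and no verdict was returned.

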